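# Blasted jaw plate from the cabinet into the checking jig

### The arm

A 7-joint arm with a two-finger parallel gripper is mounted at the origin on the work surface. World frame = base frame: x ahead of the robot, y to its left, z up, the work surface at z = 0. Lengths are in mm, angles in rad, forces in N, time in s.
With the tool pointing down it reaches from about 400 to 875 mm from the base axis. Payload 19.3 kg.
Tool frame: the origin (TCP) lies at the very end of the fingers, on their centre line; the grasp point (between the pads) lies 19 mm behind it (grip_point_offset is the z of the grasp point in the tool frame, in mm); z points along the fingers, y is the line along which they close (so a half turn about z gives the same grasp; the last joint's range is limited). The gripper opens to 85 mm and grips with 20 to 120 N. Pads are 22 mm wide; open, the fingers measure 114 mm over their backs; the gripper's body (76 mm by 85 mm) begins 54 mm behind the grasp point. The pads swing forward as they close: fully open they stand 13 mm farther back than shut.
Start: joints at [1.094, 0.521, -0.036, 1.599, 0.021, 1.021, -0.113], TCP at [247.267, -573.998, 231.291] pointing down, gripper open.
Joint ranges: [-2.91, 2.91], [-0.3, 2.13], [-1.5, 1.42], [0.17, 2.43], [-1.26, 4.41], [0.16, 1.93], [-2.52, 2.52]. Speed limits (rad/s): [1.89, 1.89, 2.39, 2.39, 3.01, 3.01, 3.01].

### API

Orientations are given as a 3x3 rotation matrix whose columns are the frame's x, y, z axes.
In Python, from workcell import movep, movel, goto_joints, open_gripper, clamp, wait, inverse_kinematics, read_state, camera, PlanningError, finish_job, grip_point_offset gives the robot as it stands. Calls block until the motion is done:
- movep(position, orientation): joint-space move of the TCP to a pose.
- movel(position, frame=None, max_speed=150, guard=None): straight line of the TCP; frame=None keeps the orientation; max_speed is the mean speed in mm/s. With guard (N) it stops when the force on the tool has changed by that much, and returns True; else False.
- goto_joints(angles): joint-space move.
- open_gripper() and clamp(): open the fingers fully, or close them until they stop; the grip force is fixed at half the most.
- wait(seconds).
- inverse_kinematics(position, orientation): joint angles nearest the present ones, or None.
- read_state(): the state.
- camera(name): name is "scene" or "side" or "wrist"; returns a dict with "image" (420x560x3 uint8, blue, green, red), "range_z" (420x560 float32, mm along the optical axis (not along the pixel's ray), 0 where there is no reading), "fx", "fy", "cx", "cy" (pixels), "cam_to_world" (4x4, takes a point from camera to world coordinates). Camera axes: x right, y up, looking along -z (the intrinsics and any distortion apply to the point x, -y, -z); pixel columns grow to the right and rows downward; lengths in mm; the calibration is good to about 2 mm. A picture is of the moment at which its call begins.
A pose or a line that the arm cannot do raises PlanningError and nothing moves.
- finish_job(): hands the job in; it is judged then, once.
The state is a dict: "time": time; "qpos": joint angles; "qvel": joint speeds; "joint_efforts": joint torques, N m; "eef_pos": TCP position; "tool_rot": TCP orientation; "ft_force": force on the tool from outside, world axes, zero at the start; "torque": the same for the moment, N m; "finger_gap": finger opening in mm; "gripper_force": force on a finger pad.
Only numpy, scipy, OpenCV 4.12 (cv2) and the standard library are available. Lean on these libraries where they do the work, as an engineer would, in place of code of your own. Each camera call takes 0.05 s, during which the arm holds its last target. There are 200 camera calls.

### The job

Take the blasted steel jaw plate out of the blast cabinet and clamp it in the checking jig. First swing the jig's hold-down clip well up; then reach in through the cabinet's round port, lift the plate off its pedestal, bring it out, lay it flat and lengthwise, centred on the jig's bed, and slide it fully home against the stop beneath the raised clip. Finally lower the clip until its foot rests on the plate, and leave the other things on the bench where they are.

Things in the scene. Friction and masses are not known exactly. Their poses are not given: they have to be found in the camera images.
- cabinet: grey benchtop blast cabinet, fixed, 310 mm wide (y), closed but for its port; roof and upper back clear plastic. Origin on the bench, x from its front (robot's side) to its back, z up; it spans x -109 to +150 mm. The upper front wall, 6 mm thick, slopes from 98 mm high at x -109 to the 219 mm high roof at x +63, so its outward normal leans 35 degrees from vertical towards -x
- port (a point): centre of the round port (160 mm diameter, the only opening), on the outer face of the sloping wall, at x -23, y 0, z 159 mm in the cabinet's frame. The plate's centre starts 28 to 46 mm behind this face along the wall's normal, so a gripper body wider than the port can stay outside
- pedestal_top (a point): middle of the top of the steel T-shaped pedestal in the cabinet, fixed: its head is 60 x 26 x 10 mm (long along its x), its top 120 mm above the bench, on an 18 mm post, so that the plate overhangs it on all sides
- plate_centre (a point): centre of the loose flat steel jaw plate, 96 mm long (x) x 44 mm wide (y) x 12 mm thick (z), about 0.4 kg, with three cross grooves; alike end for end. It starts lying flat on the pedestal, lengthwise roughly along the cabinet's x
- jig: steel checking jig, fixed; origin on the bench under the middle of where the plate goes, z up, x lengthwise away from the robot, y across. Its base is 210 x 130 x 12 mm (x -85 to +125 mm). Bed, stop and clip stand on it in line along x
- bed (a point): top of the jig's bed, 45 mm above the bench, straight above the jig's origin. The bed is a bar 30 mm wide (y), x -45 to +41 mm, so the plate overhangs it by 7 mm on either side; the bed's sides are clear down to the 12 mm base
- stop (a point): middle of the stop's face towards the bed, at x +48, z 51 mm on the jig. The stop is an upright block 44 mm wide (y), 57 mm high. The plate is home when its far end touches it; its centre is then above the jig's origin
- hinge (a point): pivot of the clip, on the jig at x = +76 mm, y = 0, z = 76 mm; its axis runs along the jig's y
- clip (a joint): angle of the hold-down clip in rad: 0 = down, bar level; grows as the free end swings up and away from the robot, to 1.35. Stiff hinge (0.3 N m): it stays where it is left and needs about 3 to 4 N at its end. Its foot rests on the plate at about 0.13. The clip is a steel bar 12 mm wide (y), 10 mm thick, reaching 116 mm from the pivot towards the robot
- foot (a point): middle of the underside of the clip's round rubber foot, 12 mm across, 86 mm from the pivot along the bar and 29.5 mm below its centre line; turns with the clip. With the clip down it is 1.5 mm above the bare bed
- fin (a point): grip point on the clip's upright fin at its free end, 103 mm from the pivot along the bar and 34 mm above the bar's centre line (both turn with the clip). The fin is 12 mm thick (y), 26 mm along the bar and stands up to 51 mm above the bar's centre line; the bar beneath it is equally 12 mm wide, so fingers can straddle both
- can: spray can, 66 mm diameter, 190 mm high, standing beyond the work; origin at its foot; not to be disturbed
- socket: black impact socket standing on end, 38 mm diameter, 80 mm high, near the robot; origin at its foot; not to be disturbed
- wrench: open spanner lying on the bench near the robot, 200 mm long; origin on its underside; not to be disturbed

How it is judged:
By the outcome, as a careful person would: the job done as asked, in the order asked, and still so for the second after the job is handed in, with the robot touching nothing.
It also fails if it takes over 72 s, if anything falls off the work surface, if the arm or the gripper's body presses on something with over 40 N, if the wrist force passes 120 N, or if a joint passes its speed limit or range.

## Working session

There is one attempt and no reset: what is moved stays moved. The work goes in short steps, each a Python script; the robot and the scene stay as the last script left them, time stands still between calls to the robot, and variables do not carry over. Pictures are saved under pics/ and viewed, at most 10 in all, crops included, and the job is handed in when it is done.

```bash
ls; mkdir -p pics; cat > h.py <<'E'
import numpy as np, cv2
from workcell import *
def snap(n,tag):
    c=camera(n); cv2.imwrite(f'pics/{tag}.png',c['image']); np.savez(f'pics/{tag}.npz',**c); return c
def pts(c):
    z=c['range_z']; v,u=np.mgrid[:z.shape[0],:z.shape[1]]
    p=np.stack([(u-c['cx'])/c['fx']*z,-(v-c['cy'])/c['fy']*z,-z,np.ones_like(z)],-1)
    return (p@np.asarray(c['cam_to_world']).T)[...,:3]
E
python3 - <<'E'
from h import *
a=snap('scene','s0');b=snap('side','d0')
for c in(a,b): print([k for k in c],c['fx'],c['cx'],np.round(c['cam_to_world'],3).tolist(),(c['range_z']>0).mean())
print(read_state(), grip_point_offset)
E
```

```text
pics
['image', 'range_z', 'fx', 'fy', 'cx', 'cy', 'cam_to_world'] 383.22282921725724 277.9429561991758 [[-0.974, -0.214, 0.067, 650.292], [0.225, -0.926, 0.305, 267.867], [-0.003, 0.312, 0.95, 982.448], [0.0, 0.0, 0.0, 1.0]] 0.9959948979591837
['image', 'range_z', 'fx', 'fy', 'cx', 'cy', 'cam_to_world'] 463.271484239598 282.41920719729967 [[-0.725, 0.477, -0.497, 46.235], [-0.689, -0.51, 0.516, 500.32], [-0.008, 0.716, 0.698, 857.201], [0.0, 0.0, 0.0, 1.0]] 0.9960374149659864
{'time': 0.1, 'qpos': array([ 1.09378949,  0.521937  , -0.03633164,  1.59994648,  0.02120594,
        1.02115581, -0.11278573]), 'qvel': array([-0.00120268, -0.00040577,  0.00076846, -0.00082252,  0.00019908,
        0.00025049, -0.00157596]), 'joint_efforts': array([ 5.60983448e-03, -9.28502655e+01,  1.98487334e+00, -3.70533764e+01,
        1.81684265e-02,  5.38019434e-03,  3.59410694e-05]), 'eef_pos': array([ 247.14102679, -573.71457152,  230.79572792]), 'tool_rot': array([[ 9.18385006e-01,  3.95687677e-01, -4.91867145e-04],
       [ 3.95687975e-01, -9.18384528e-01,  9.40576045e-04],
       [-7.95488252e-05, -1.05843685e-03, -9.99999437e-01]]), 'ft_force': array([-1.02238454,  0.70635827, -0.28705602]), 'torque': array([-0.01425424,  0.01127334, -0.00692572]), 'gripper_force': 0.0, 'finger_gap': 85.4650020685641} -18.700000000000003
```

View pics/s0.png

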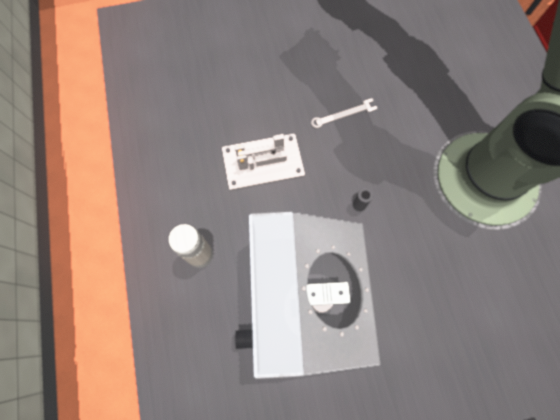

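View pics/d0.png

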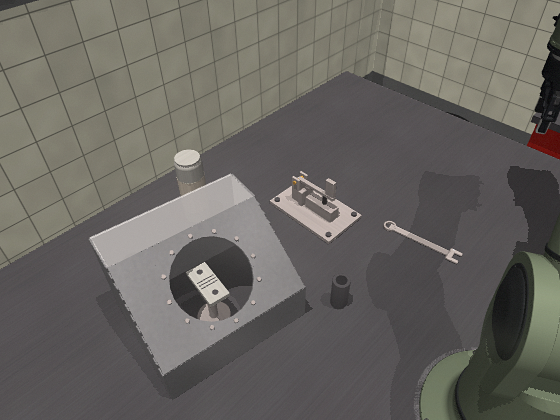

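The scene view shows the jig at about (262,160), the plate seen through the port at (328,293), the socket at (362,200), the spanner at (345,112) and the can at (187,240). The side view shows the jig at (316,205), with the clip's fin at about (330,187), and the plate at (208,283). Next I measure them.

```bash
cat > m.py <<'E'
from h import *
def load(t): return dict(np.load(f'pics/{t}.npz'))
def rect(P,m,name):
    q=P[m][:,:2].astype(np.float32); (c,s,a)=cv2.minAreaRect(q); print(name,m.sum(),np.round(c,1),np.round(s,1),round(a,2),'z',np.round(np.percentile(P[m][:,2],[5,50,95]),1))
def big(m):
    n,l,st,_=cv2.connectedComponentsWithStats(m.astype(np.uint8)); return l==1+np.argmax(st[1:,4])
for t in('s0','d0'):
    c=load(t);P=pts(c);im=c['image'].astype(int);g=im.min(-1);sat=im.max(-1)-g
    ROI=((slice(120,200),slice(210,315)) if t=='s0' else (slice(165,245),slice(262,368)))
    R=np.zeros(g.shape,bool);R[ROI]=1
    z=P[...,2]
    base=big(R&(z>6)&(z<18)); rect(P,base,t+' base')
    hi=R&(z>40)
    for lo,h in((40,49),(49,60),(60,75),(75,90),(90,140)):
        m=R&(z>lo)&(z<h)
        if m.sum()>4: rect(P,m,f'{t} jig z{lo}-{h}')
    R=np.zeros(g.shape,bool);R[(slice(270,320),slice(300,356)) if t=='s0' else (slice(255,310),slice(180,235))]=1
    m=big(R&(g>130)&(z>110)&(z<150)); rect(P,m,t+' plate')
    # sloped wall
    R=np.zeros(g.shape,bool);R[(slice(205,375),slice(245,385)) if t=='s0' else (slice(170,385),slice(85,310))]=1
    m=R&(z>100)&(z<215)
    q=P[m]; rng=np.random.default_rng(0);best=0
    for _ in range(300):
        a=q[rng.choice(len(q),3,0)];n=np.cross(a[1]-a[0],a[2]-a[0]);
        if np.linalg.norm(n)<1:continue
        n/=np.linalg.norm(n);k=abs((q-a[0])@n)<2
        if abs(n[2])<.75 or abs(n[2])>.9: continue
        if k.sum()>best: best=k.sum();K=k
    w=q[K];c0=w.mean(0);n=np.linalg.svd(w-c0,full_matrices=0)[2][2];n*=np.sign(n[2])
    print(t,'wall n',np.round(n,3),'tilt',np.degrees(np.arccos(n[2])),'yaw',np.degrees(np.arctan2(-n[1],-n[0])),len(w),'d',n@c0)
    M=np.zeros(g.shape,np.uint8);M[m]=K
    M=big(cv2.morphologyEx(M,cv2.MORPH_CLOSE,np.ones((3,3))))
    cs,h=cv2.findContours(M.astype(np.uint8),cv2.RETR_CCOMP,cv2.CHAIN_APPROX_NONE)
    hole=max([x for x,hh in zip(cs,h[0]) if hh[3]>=0],key=cv2.contourArea)[:,0]
    # cast rays of hole contour onto wall plane
    T=c['cam_to_world'];d=np.c_[(hole[:,0]-c['cx'])/c['fx'],-(hole[:,1]-c['cy'])/c['fy'],-np.ones(len(hole))]@T[:3,:3].T
    o=T[:3,3];X=o+d*((n@(c0-o))/(d@n))[:,None]
    ex=np.cross([0,0,1],n);ex/=np.linalg.norm(ex);ey=np.cross(n,ex)
    uv=np.c_[(X-c0)@ex,(X-c0)@ey].astype(np.float32);e=cv2.fitEllipse(uv);print(' port',np.round(c0+ex*e[0][0]+ey*e[0][1],1),np.round(e[1],1))
    R=np.zeros(g.shape,bool);R[(slice(185,215),slice(350,376)) if t=='s0' else (slice(270,310),slice(328,354))]=1
    m=R&(z>74)&(z<90)
    if m.sum():rect(P,m,t+' socket')
    R[:]=0;R[(slice(220,270),slice(165,215)) if t=='s0' else (slice(145,200),slice(170,210))]=1
    m=R&(z>180)&(z<200)
    if m.sum():rect(P,m,t+' can')
    R[:]=0;R[(slice(90,135),slice(305,385)) if t=='s0' else (slice(215,270),slice(380,470))]=1
    m=big(R&(g>130));rect(P,m,t+' wrench')
c=load('d0');cr=c['image'][150:250,250:380];cv2.imwrite('pics/d0c.png',cv2.resize(cr,None,fx=4,fy=4,interpolation=2))
c=load('s0');cr=c['image'][120:200,210:320];cv2.imwrite('pics/s0c.png',cv2.resize(cr,None,fx=5,fy=5,interpolation=2))
cv2.imwrite('pics/both.png',np.vstack([cv2.resize(load('d0')['image'][160:245,255:375],(480,340),interpolation=2),cv2.resize(c['image'][125:190,212:312],(480,250*480//480),interpolation=2)]))
E
python3 m.py
```

```text
s0 base 2246 [ 593.9 -188.2] [136.9 210.1] 88.42 z [ 9.6 12.9 16.2]
s0 jig z40-49 278 [ 594.8 -181.2] [134.5  30.7] 3.3 z [42.1 45.6 48.2]
s0 jig z49-60 87 [ 604.6 -182.4] [ 44.3 121. ] 80.35 z [49.6 55.8 59. ]
s0 jig z60-75 43 [ 613.4 -188.6] [101.9  37.9] 9.87 z [60.3 66.6 74.8]
s0 jig z75-90 296 [ 601.8 -193.2] [126.5  44.3] 6.76 z [77.3 82.9 88.6]
s0 jig z90-140 135 [ 598.8 -183.3] [ 32.3 125.8] 87.84 z [ 90.8 118.5 132.6]
s0 plate 846 [529.1 211.4] [44.2 89.7] 80.66 z [130.5 132.9 135.4]
s0 wall n [-0.565  0.098  0.819] tilt 34.965891596031675 yaw -9.872236488917848 6638 d -138.82303418983568
 port [515.1 208.5 160.5] [159.1 160.5]
s0 socket 180 [368.3  -3.9] [35.  35.7] 11.14 z [77.  81.2 83.8]
s0 can 687 [805.9  35.8] [61.5 60.3] 81.06 z [182.1 190.5 192.9]
s0 wrench 617 [494.3 -67.3] [721.  163.7] 52.26 z [-1.   6.7 10.9]
d0 base 1846 [ 591.  -186.2] [132.2 213.4] 89.02 z [ 9.  12.6 15.8]
d0 jig z40-49 356 [ 591.7 -184.1] [ 45.3 131.6] 85.46 z [41.  45.1 47.8]
d0 jig z49-60 118 [ 597.9 -185.1] [122.6  36.2] 3.75 z [49.5 55.3 59. ]
d0 jig z60-75 63 [ 607.5 -178.4] [ 40.3 101.1] 77.82 z [60.9 66.9 74.6]
d0 jig z75-90 297 [ 596.2 -179.8] [ 39.6 127.5] 83.06 z [76.8 82.8 88.6]
d0 jig z90-140 172 [ 593.  -180.5] [122.8  15.4] 4.67 z [ 93.1 113.8 131.9]
d0 plate 773 [530.1 210.3] [43. 94.] 80.36 z [130.4 132.5 134.8]
d0 wall n [-0.565  0.102  0.819] tilt 35.01458254929925 yaw -10.231622319782542 9693 d -138.03465418773362
 port [513.1 208.  159.4] [160.5 160.8]
d0 socket 232 [365.6  -3.3] [35.9 36.7] 70.91 z [76.3 80.5 83. ]
d0 can 429 [804.6  33.6] [59.8 65.8] 79.34 z [181.3 190.3 192.6]
d0 wrench 445 [154.7  68. ] [190.5 870.9] 26.43 z [ 4.8  7.7 10.3]
```

View pics/both.png

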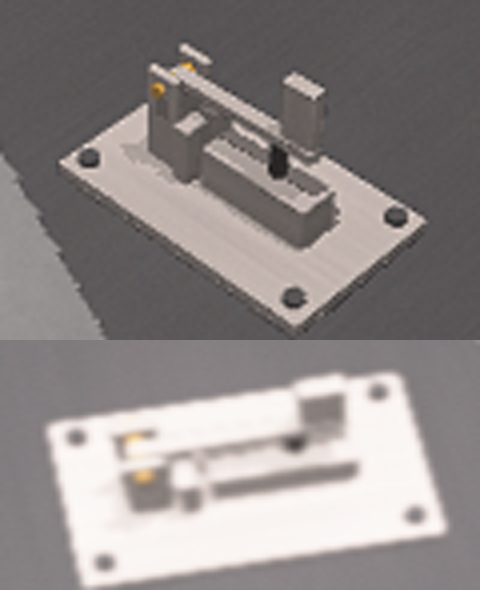

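The crops show the jig with the clip almost down. The base's bolt holes are at side (277,199), (354,214), (328,234) and scene (228,150), (291,138), (234,183), (298,170). The port, wall tilt (35°) and plate heights match the given sizes. I'll get the jig yaw from the holes and move above the jig for a wrist view.

```bash
cat >> h.py <<'E'
def cast(c,uv,z0):
    uv=np.atleast_2d(uv);T=np.asarray(c['cam_to_world']);o=T[:3,3]
    d=np.c_[(uv[:,0]-c['cx'])/c['fx'],-(uv[:,1]-c['cy'])/c['fy'],-np.ones(len(uv))]@T[:3,:3].T
    return (o+d*((z0-o[2])/d[:,2])[:,None])[:,:2]
def blob(c,u,v,r=5):
    g=cv2.cvtColor(c['image'],6).astype(float);U,V=int(round(u)),int(round(v))
    w=g[V-r:V+r+1,U-r:U+r+1];k=np.clip(np.median(w)-25-w,0,None);yy,xx=np.mgrid[-r:r+1,-r:r+1]
    return U+(k*xx).sum()/k.sum(),V+(k*yy).sum()/k.sum()
def Rt(yaw,tilt):  # tool x ahead along yaw, tool z down leaning ahead by tilt
    c,s=np.cos(yaw),np.sin(yaw);a=np.array([c,s,0]);y=np.array([s,-c,0])
    z=np.sin(tilt)*a+np.array([0,0,-np.cos(tilt)]);return np.c_[np.cross(y,z),y,z]
E
cat > m2.py <<'E'
from h import *
ld=lambda t:dict(np.load(f'pics/{t}.npz'))
s,d=ld('s0'),ld('d0')
for c,L in((s,[(227.8,150.2),(290.8,138.2),(233.9,182.7),(298.5,170.2)]),(d,[(277.5,199.3),(354,213.8),(328.3,234.3)])):
    q=cast(c,np.array([blob(c,*p,r=3) for p in L]),12);print(np.round(q,1).tolist())
for c,sl in((s,(slice(120,200),slice(210,315))),(d,(slice(165,245),slice(262,368)))):
    P=pts(c)[sl].reshape(-1,3);f=P[P[:,2]>118];print('fin',f.mean(0).round(1),np.percentile(f[:,2],95))
for c,sl in((s,(slice(270,320),slice(300,356))),(d,(slice(255,310),slice(180,235)))):
    g=c['image'].min(-1)[sl];z=pts(c)[sl][...,2];m=((g>130)&(z>110)&(z<150)).astype(np.uint8)
    n,l,st,_=cv2.connectedComponentsWithStats(m);m=(l==1+np.argmax(st[1:,4])).astype(np.uint8)
    ct=max(cv2.findContours(m,0,1)[0],key=cv2.contourArea)[:,0]+[sl[1].start,sl[0].start]
    r=cv2.minAreaRect(cast(c,ct.astype(float),132).astype(np.float32));print('plate',np.round(r[0],1),np.round(r[1],1),r[2])
E
python3 m2.py
python3 - <<'E'
from h import *
R=Rt(0,0); print(inverse_kinematics([560,-187,330],R))
movep([560,-187,330],R); c=snap('wrist','w0')
print(read_state()['time'],np.round(c['cam_to_world'],3).tolist())
for p,y,t in(([514,208,160],-.17,np.radians(35)),([590,-187,50],0,np.radians(35)),([670,-187,200],0,0)):
    print(inverse_kinematics(p,Rt(y,t)))
E
```

```text
[[681.8, -238.8], [501.5, -234.6], [684.4, -138.6], [504.0, -134.3]]
[[684.6, -141.4], [500.1, -233.6], [504.3, -136.0]]
fin [583.7 -28.6 421.3] 982.4476017018727
fin [486.2  48.6 206.6] 857.2006340263277
plate [529.3 211.6] [44.3 89.1] 80.31788635253906
plate [530.5 210.3] [43.1 94.5] 80.06348419189453
[ 0.30235388  0.3812542  -0.11229888  1.56313652  0.04475719  1.19971799
 -1.38897799]
1.9917 [[-0.0, 0.959, 0.284, 633.01], [-1.0, -0.0, -0.0, -188.954], [0.0, -0.284, 0.959, 472.58], [0.0, 0.0, 0.0, 1.0]]
[-0.7462993   0.41587137 -0.03626885  2.26049789  1.43327157  0.50395322
  2.4520787 ]
[ 0.49323571  0.69899195 -0.2456091   2.19608494  3.27272758  0.32082303
  1.78463852]
[ 0.25266307  0.66790721 -0.10927923  1.4182043   0.07752224  1.05967262
 -1.44204004]
```

View pics/w0.png

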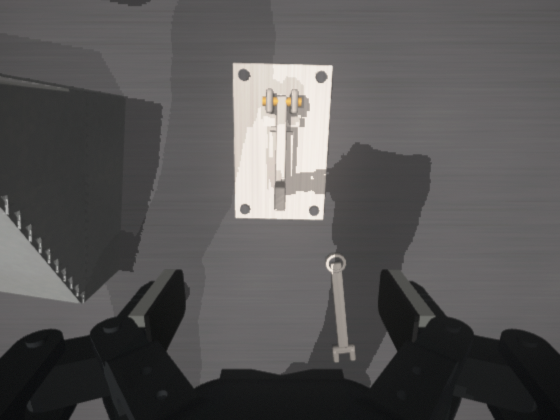

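The wrist view shows the jig upright in the picture. Its holes are at about (244,75), (321,77), (245,209) and (314,211), and the clip bar runs along the column at about 281. Next I check these against the other views and raise the clip.

```bash
cat >> h.py <<'E'
GP=18.7
def gl(g,R,v=150,guard=None): return movel(list(np.asarray(g)+GP*R[:,2]),R,v,guard)
def gp(g,R): return movep(list(np.asarray(g)+GP*R[:,2]),R)
JO=np.array([572.6,-186.6,0.]);JY=-0.026
def J(x,y,z): c,s=np.cos(JY),np.sin(JY);return JO+[c*x-s*y,s*x+c*y,z]
def fin(t): return np.array([76-103*np.cos(t)+34*np.sin(t),0,76+103*np.sin(t)+34*np.cos(t)])
def st(): s=read_state();print('t',s['time'],'pos',s['eef_pos'].round(1),'gap',round(s['finger_gap'],1),'F',s['ft_force'].round(1),'M',s['torque'].round(2),'q',s['qpos'].round(2));return s
E
python3 - <<'E'
from h import *
ld=lambda t:dict(np.load(f'pics/{t}.npz'))
w=ld('w0');q=cast(w,np.array([blob(w,*p,r=6) for p in[(243.5,75),(321,77),(245,209),(313.5,211)]]),12)
print(q.round(1).tolist(),q.mean(0), 'yaw',np.arctan2(*(q[0]-q[2])[::-1]),np.arctan2(*(q[1]-q[3])[::-1]))
for c in(ld('s0'),ld('d0'),w):
    P=pts(c).reshape(-1,3);P=P[(np.hypot(P[:,0]-580,P[:,1]+187)<120)&(P[:,2]>70)&(P[:,2]<160)&(c['range_z'].ravel()>0)]
    L=P-JO;x=np.cos(JY)*L[:,0]+np.sin(JY)*L[:,1];y=-np.sin(JY)*L[:,0]+np.cos(JY)*L[:,1]
    f=L[:,2]>122;b=(x>-10)&(x<40)&(L[:,2]<95)&(abs(y)<12)
    print('fin top xyz',x[f].mean(),y[f].mean(),np.median(L[f,2]),f.sum(),'| bar',y[b].mean(),np.polyfit(x[b],L[b,2],1),b.sum())
E
```

```text
[[nan, nan], [nan, nan], [504.3, -135.6], [501.9, -235.7]] [nan nan] yaw nan nan
fin top xyz -23.647619761908075 2.2460859197300684 130.55788734316764 60 | bar 2.3472959692613475 [-1.02987696e-02  8.26204130e+01] 102
fin top xyz -28.088792534999754 1.9806785174262216 129.82477980447288 61 | bar 2.289568118890028 [-3.42848428e-02  8.23774430e+01] 99
fin top xyz -23.36673871173729 -0.6988368418471894 130.3091698917409 274 | bar -0.7662251815222099 [-2.66699424e-02  8.35035983e+01] 433h.py:16: RuntimeWarning: invalid value encountered in scalar divide
  return U+(k*xx).sum()/k.sum(),V+(k*yy).sum()/k.sum()
```

```bash
sed -i 's/JO=np.array(\[572.6,-186.6/JO=np.array([572.8,-186.8/' h.py
cat > clip.py <<'E'
from h import *
R=Rt(JY,0);t0=0.03
gp(J(*(fin(t0)+[0,0,70])),R); gl(J(*fin(t0)),R,120); clamp(); st()
for t in np.linspace(t0,1.30,7)[1:]:
    gl(J(*fin(t)),R,100)
    s=read_state();print(round(t,2),s['ft_force'].round(1),s['torque'].round(2),round(s['finger_gap'],1))
open_gripper(); st(); c=snap('side','d1')
gl(J(*(fin(1.3)+[0,0,70])),R,150)
c=snap('side','d2');st()
cv2.imwrite('pics/d12.png',np.vstack([cv2.resize(cv2.imread(f'pics/{k}.png')[100:260,230:410],None,fx=1.8,fy=1.8) for k in('d1','d2')]))
for r in(35,30,25,20):
  for y in(0,np.pi):
    out=[]
    for p,yw in((np.array([514,208,160]),-.17),(J(0,0,51),JY)):
        Q=Rt(yw,np.radians(r))@np.diag([np.cos(y),np.cos(y),1]);q=inverse_kinematics(list(p+GP*Q[:,2]),Q);out.append(None if q is None else np.round(q,2).tolist())
    print(r,y>0,out)
E
python3 clip.py
```

```text
t 4.0833 pos [ 546.9 -185.9   94.5] gap 11.4 F [-1.1  2.1  2.8] M [0.51 0.15 0.04] q [ 0.29  0.63 -0.1   1.83  0.09  0.69 -1.45]
0.24 [-5.   5.  10.2] [0.95 0.35 0.09] 10.9
0.45 [-3.   4.4  7.4] [0.98 0.4  0.09] 11.2
0.66 [0.1 5.  2.1] [ 1.   -0.    0.11] 11.1
0.88 [ 1.9  6.2 -3.3] [ 1.04 -0.14  0.06] 11.5
1.09 [ 2.1  4.8 -5.8] [ 1.04 -0.03  0.08] 11.3
1.3 [ 0.7  5.6 -5.2] [ 1.1   0.04 -0.02] 11.2
t 7.0417 pos [ 654.  -188.9  165.6] gap 85.7 F [-0.5  0.6  0.9] M [-0.03  0.02  0.02] q [ 0.25  0.68 -0.1   1.49  0.07  0.97 -1.46]
t 7.7583 pos [ 653.4 -188.8  234.4] gap 85.5 F [ 0.6 -0.3 -0.5] M [0.01 0.03 0.02] q [ 0.25  0.61 -0.1   1.43  0.06  1.1  -1.45]
35 False [[-1.21, 0.55, 0.6, 2.27, 1.53, 0.17, 2.3], [0.49, 0.73, -0.25, 2.21, 3.2, 0.37, 1.83]]
35 True [[-0.49, 0.47, -0.33, 2.24, 1.52, 0.62, -0.73], [0.9, 0.86, -0.8, 2.19, 2.39, 0.47, -0.31]]
30 False [[-1.41, 0.71, 0.99, 2.23, -1.21, 0.21, -1.24], [0.47, 0.71, -0.25, 2.16, 3.09, 0.22, 1.92]]
30 True [[-0.39, 0.47, -0.4, 2.19, 1.34, 0.59, -0.51], [0.75, 0.77, -0.62, 2.15, 2.27, 0.31, -0.29]]
25 False [[-1.13, 0.52, 0.6, 2.18, 0.1, 0.21, -2.47], [0.13, 0.71, 0.19, 2.12, 4.23, 0.24, 0.66]]
25 True [[-0.29, 0.47, -0.49, 2.14, 1.16, 0.6, -0.29], [0.91, 0.86, -0.87, 2.09, 1.7, 0.47, 0.33]]
20 False [[-1.08, 0.52, 0.6, 2.12, -0.16, 0.32, -2.18], [0.6, 0.72, -0.47, 2.04, 1.19, 0.23, -2.45]]
20 True [[-0.19, 0.49, -0.57, 2.08, 0.99, 0.63, -0.09], [0.6, 0.72, -0.46, 2.04, 1.19, 0.22, 0.7]]
```

View pics/d12.png

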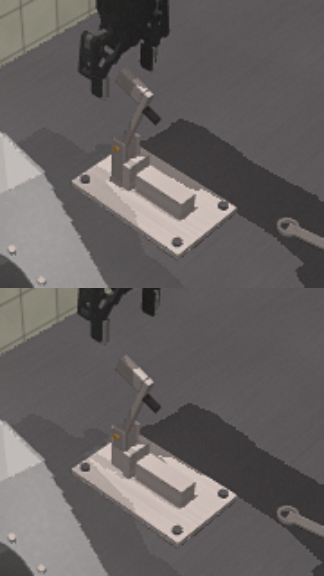

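The side view shows the clip standing well up (about 1.28 rad), with the bed free below it. Now I fetch the plate with the tool tilted 30°, so the gripper body stays outside the port.

```bash
sed -i 's/-186.8,0/-186.3,0/' h.py; cat >> h.py <<'E'
def Rf(yaw,deg): return Rt(yaw,np.radians(deg))@np.diag([-1.,-1.,1.])
PC=np.array([530.8,210.8,126.])
E
python3 - <<'E'
from h import *
R=Rf(-.171,30);z=R[:,2]
movep([500,0,340],Rf(-.1,15)); gp(PC-150*z,R); s=st()
gl(PC-50*z,R,150)
h=gl(PC+3*z,R,60,15); print('guard',h); st()
c=snap('scene','s3')
clamp(); s=st(); np.save('rel.npy',s['tool_rot'].T@(PC-s['eef_pos'])); print(np.load('rel.npy'))
cv2.imwrite('pics/s3c.png',cv2.resize(c['image'][200:380,240:400],None,fx=3,fy=3))
E
```

```text
t 11.4167 pos [466.5 221.4 239.8] gap 85.4 F [-0.4  0.8  0.1] M [0.08 0.52 0.05] q [-0.11  0.3  -0.85  2.17  1.05  0.81 -0.29]
guard False
t 13.2667 pos [541.5 209.1 107.5] gap 85.6 F [0.4 0.8 0.9] M [0.05 0.56 0.06] q [-0.16  0.62 -0.69  2.16  1.52  0.76 -0.61]
t 13.7833 pos [541.5 209.  107.5] gap 42.9 F [-3.5 -0.7  6.7] M [-0.24  0.5  -0.2 ] q [-0.16  0.62 -0.69  2.16  1.52  0.76 -0.61]
[  0.1271078   -0.03197199 -21.41643624]
```

View pics/s3c.png

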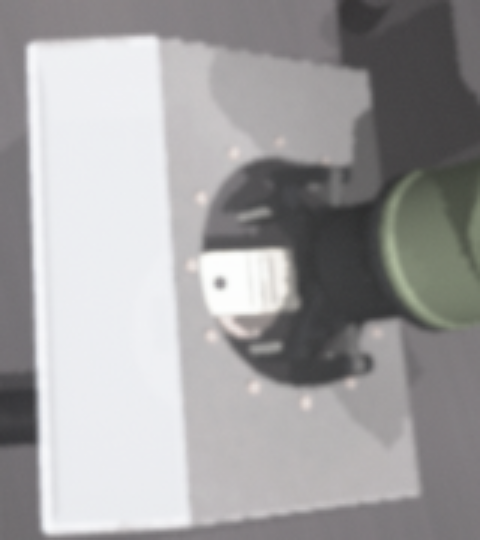

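The gripper straddles the plate in the port (plate at about (245,280) in the crop), and the gap after clamping agrees with the plate's 44 mm width. Next: lift, bring out, and place.

```bash
python3 - <<'E'
from h import *
rel=np.load('rel.npy');rel[1]=0
def tcp(pc,R): return list(pc-R@rel)
R=Rf(-.171,30);z=R[:,2]
movel(tcp(PC-12*z,R),R,50); st()
movel(tcp(PC-160*z,R),R,150); st()
R=Rf(JY,30)
movep([480,30,320],Rf(-.1,30)); movep(tcp(J(-60,0,120),R),R); s=st()
c=snap('side','d4');c2=snap('scene','s4')
L=cv2.resize(c['image'][100:260,230:410],(540,480));M=cv2.resize(c2['image'][100:220,200:340],(256,220));L[:220,:256]=M
cv2.imwrite('pics/d4c.png',np.hstack([cv2.resize(c['image'][100:260,230:410],(400,356)),cv2.resize(c2['image'][100:225,200:340],(399,356))]))
E
```

```text
t 14.175 pos [535.5 210.1 118.2] gap 43.1 F [ 1.6  0.5 -4.3] M [ 0.14  0.91 -0.01] q [-0.16  0.59 -0.7   2.16  1.48  0.76 -0.59]
t 15.3083 pos [462.7 222.2 245.5] gap 42.9 F [ 0.2 -0.6 -4.1] M [ 0.14  0.99 -0.04] q [-0.11  0.28 -0.86  2.17  1.03  0.81 -0.27]
t 17.7583 pos [ 523.9 -184.3  101.7] gap 42.9 F [ 0.4 -0.2 -4.9] M [-0.    0.95  0.03] q [ 1.23  0.89 -1.27  2.25  1.74  0.67  0.34]
```

View pics/d4c.png

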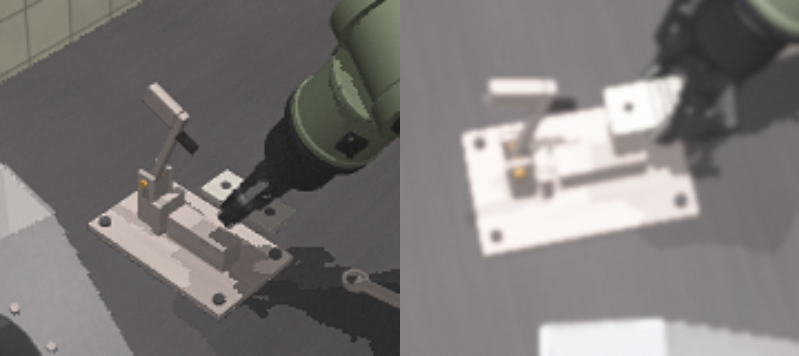

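The plate is held level and lengthwise just short of the bed, with the clip up behind it. I'll check its level from the depth image, then place it and slide it home.

```bash
python3 - <<'E'
from h import *
rel=np.load('rel.npy');rel[1]=0;R=Rf(JY,30)
for t in('d4','s4'):
    c=dict(np.load(f'pics/{t}.npz'));P=pts(c);L=P-JO;x=np.cos(JY)*L[...,0]+np.sin(JY)*L[...,1];y=-np.sin(JY)*L[...,0]+np.cos(JY)*L[...,1];z=L[...,2]
    m=(abs(y)<24)&(x>-45)&(x<-8)&(z>105)&(z<150)&(c['image'].min(-1)>120)
    A=np.c_[x[m],y[m],np.ones(m.sum())];k=np.linalg.lstsq(A,z[m],rcond=None)[0];print(t,m.sum(),'slopes',k[:2].round(3),'z@-25',k@[-25,0,1],'far end',np.percentile(x[m],98),'y',np.percentile(y[m],[2,98]).round(1))
def to(x,z,v,g=None): return movel(list(J(x,0,z)-R@rel),R,v,g)
to(-16,58,100); st()
print(to(-16,47,15,4)); s=st()
zc=(s['eef_pos']+R@rel)[2];print('plate centre z',zc)
E
```

```text
d4 129 slopes [-0.019 -0.003] z@-25 126.69360809871456 far end -13.181678574193263 y [-20.  22.]
s4 250 slopes [-0.021 -0.056] z@-25 126.54696151404758 far end -9.688972192056738 y [-19.1  23.2]
t 18.7667 pos [ 567.5 -186.1   39.9] gap 43.2 F [-0.1 -0.7 -4. ] M [0.   0.98 0.  ] q [ 1.13  1.05 -1.19  2.17  1.9   0.73  0.29]
True
t 19.2833 pos [ 567.6 -186.3   32.6] gap 43.0 F [-3.  -1.   7.6] M [-0.16  0.24 -0.08] q [ 1.13  1.06 -1.18  2.17  1.93  0.74  0.28]
plate centre z 51.036465651985864
```

```bash
python3 - <<'E'
from h import *
rel=np.load('rel.npy');rel[1]=0;R=Rf(JY,30)
def to(x,z,v,g=None): return movel(list(J(x,0,z)-R@rel),R,v,g)
print(to(-16,50.8,15)); st()
print(to(5,50.8,25,14)); s=st()
L=s['eef_pos']+R@rel-JO; print('plate x',L[0]*np.cos(JY)+L[1]*np.sin(JY),'z',L[2])
c=snap('side','d5')
open_gripper(); s=st(); p=s['eef_pos'];z=R[:,2]
movel(list(p-90*z),R,120)
c=snap('side','d6');c2=snap('scene','s6');st()
cv2.imwrite('pics/d6c.png',np.hstack([cv2.resize(c['image'][130:260,250:380],(400,400),interpolation=2),cv2.resize(c2['image'][110:210,210:310],(400,400),interpolation=2)]))
E
```

```text
False
t 19.5333 pos [ 567.9 -186.2   32.6] gap 43.2 F [-2.5 -1.1  5.3] M [-0.29  0.59 -0.1 ] q [ 1.13  1.06 -1.18  2.17  1.93  0.74  0.28]
True
t 20.1583 pos [ 582.6 -186.3   32.5] gap 42.8 F [-6.3 -1.   9.5] M [-0.26  0.57 -0.11] q [ 1.1   1.07 -1.17  2.13  1.9   0.73  0.3 ]
plate x -0.980667821753736 z 51.01943921069824
t 20.7 pos [ 582.4 -186.4   32. ] gap 85.5 F [ 0.6  0.1 -0.5] M [ 0.05  0.52 -0.01] q [ 1.1   1.07 -1.17  2.13  1.9   0.73  0.3 ]
t 21.7 pos [ 537.5 -185.   109.4] gap 85.2 F [-0.7 -0.3 -0.3] M [0.04 0.49 0.02] q [ 1.22  0.88 -1.27  2.22  1.7   0.66  0.38]
```

View pics/d6c.png

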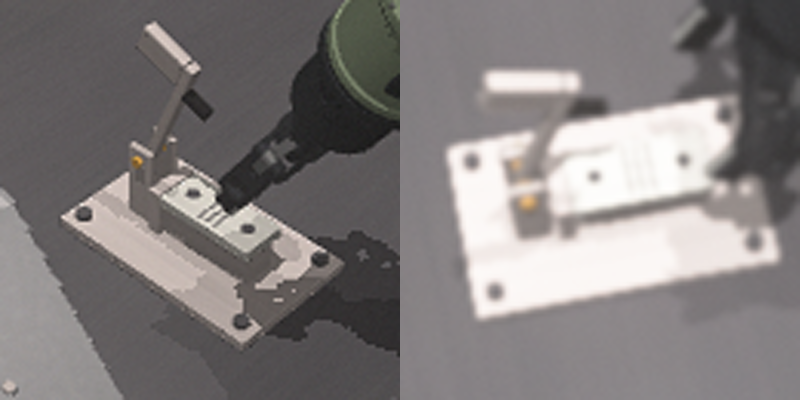

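The plate lies flat along the bed, reaching the stop under the raised clip, and contact came at x ≈ -1 mm. As a check I'll push its near end home with closed fingers.

```bash
python3 - <<'E'
from h import *
R=Rt(JY,0)
def loc(s): L=s['eef_pos']-JO; return [round(float(v),1) for v in (L[0]*np.cos(JY)+L[1]*np.sin(JY),-L[0]*np.sin(JY)+L[1]*np.cos(JY),L[2])]
movep(list(J(-100,0,160)),R); clamp(); st()
movel(list(J(-80,0,42)),R,150)
print(movel(list(J(-52,0,42)),R,20,15)); s=st();print(loc(s))
p=s['eef_pos']
movel(list(J(-90,0,60)),R,100); movel(list(J(-90,0,260)),R,200); open_gripper()
c=snap('side','d7');c2=snap('scene','s7');w=snap('wrist','w7');st()
for c in(c,c2,w):
    P=pts(c);L=P-JO;x=np.cos(JY)*L[...,0]+np.sin(JY)*L[...,1];y=-np.sin(JY)*L[...,0]+np.cos(JY)*L[...,1];zz=L[...,2]
    m=(abs(y)<30)&(x>-60)&(x<44)&(zz>52)&(zz<64)&(c['range_z']>0)
    r=cv2.minAreaRect(np.c_[x[m],y[m]].astype(np.float32));print('plate',m.sum(),np.round(r[0],1),np.round(r[1],1),round(r[2],1),'x',np.percentile(x[m],[1,99]).round(1),'y',np.percentile(y[m],[2,98]).round(1),'z',np.median(zz[m]))
cv2.imwrite('pics/w7c.png',w['image'])
E
```

```text
t 24.0667 pos [ 472.8 -183.7  160. ] gap 0.5 F [-0.1  0.1 -0.9] M [-0.03  0.01  0.01] q [ 0.28  0.43 -0.04  1.97  0.02  0.73 -1.37]
True
t 26.0167 pos [ 513.  -184.7   41.5] gap 0.1 F [-0.3 -0.   0.7] M [-0.05 -0.07  0.03] q [ 0.26  0.68 -0.03  1.94  0.04  0.53 -1.39]
[-59.8, 0.1, 41.5]
t 28.6 pos [ 482.8 -184.   260. ] gap 85.4 F [ 1.2 -0.7  0.3] M [ 0.02 -0.01 -0.  ] q [ 0.28  0.32 -0.03  1.85  0.01  0.98 -1.36]
plate 492 [-3.4  0.7] [94.2 46.8] 0.6 x [-49.   42.9] y [-20.6  22.9] z 57.469391495247805
plate 521 [-1.3  1.6] [90.2 45.8] 0.9 x [-45.2  42.9] y [-20.1  22.7] z 57.82504007935074
plate 4009 [-1.7 -0.7] [91.4 44.1] 0.1 x [-46.2  43. ] y [-21.7  20.4] z 57.125505008203504
```

View pics/w7c.png

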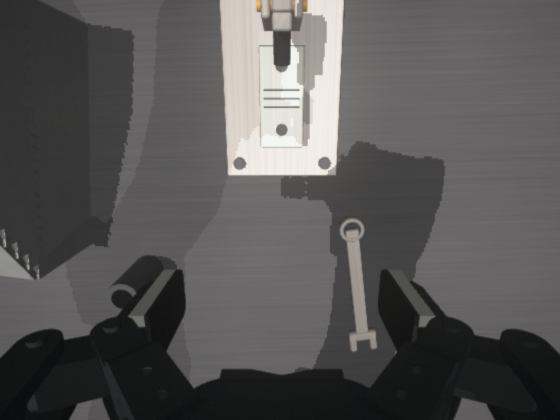

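The wrist view shows the plate straight and centred on the bed, with its near end at row 147 and column 282. I'll push once more, slower and harder, to confirm it is against the stop, and cross-check the near end against the base holes.

```bash
python3 - <<'E'
from h import *
R=Rt(JY,0)
w=dict(np.load('pics/w7.npz'));g=cv2.cvtColor(w['image'],6).astype(float)
prof=g[138:156,268:296].mean(1);print(prof.round(0))
print('holes',cast(w,[(240,162.5),(324,162.5)],12).round(1),'end',cast(w,[(282,146.5)],57).round(1),cast(w,[(282,147.5)],57).round(1))
def loc(s): L=s['eef_pos']-JO; return round(float(L[0]*np.cos(JY)+L[1]*np.sin(JY)),2)
clamp(); movel(list(J(-85,0,42)),R,200); movel(list(J(-63,0,42)),R,60)
for x in np.arange(-60,-54,.5):
    h=movel(list(J(x,0,42)),R,10,30); s=read_state(); print(x,loc(s),s['ft_force'].round(1),h)
    if h or s['ft_force'][0]<-20: break
movel(list(J(-90,0,60)),R,100); movel(list(J(-90,0,260)),R,200); open_gripper(); st()
E
```

```text
[244. 245. 245. 245. 245. 245. 245. 244. 229. 197. 227. 236. 237. 237.
 237. 237. 237. 237.]
holes [[ 504.9 -136.4]
 [ 502.4 -235.7]] end [[ 526.1 -186.5]] [[ 525.1 -186.5]]
-60.0 -60.04 [ 0.1  1.  -0.8] False
-59.5 -59.61 [-0.8  0.1  0.3] False
-59.0 -59.55 [-6.4  0.3  3.1] False
-58.5 -59.57 [-8.7  0.9  6.4] False
-58.0 -59.53 [-10.9   1.5   7. ] False
-57.5 -59.53 [-13.1   0.7  10.1] False
-57.0 -59.54 [-16.7   1.3  11.2] False
-56.5 -59.52 [-18.4   0.5  12. ] False
-56.0 -59.48 [-20.8   2.5  15.2] False
t 36.0417 pos [ 482.8 -183.9  260. ] gap 85.6 F [ 0.  -1.1 -0.3] M [-0.01  0.03  0.01] q [ 0.28  0.32 -0.03  1.85  0.01  0.98 -1.36]
```

The plate is held hard against the stop: 20 N moves it no further. Now I lower the clip.

```bash
python3 - <<'E'
from h import *
R=Rt(JY,0)
gp(J(*(fin(1.3)+[0,0,70])),R); gl(J(*fin(1.3)),R,120); clamp(); st()
for t in np.linspace(1.3,.2,7)[1:]:
    gl(J(*fin(t)),R,100); s=read_state();print(round(t,2),s['ft_force'].round(1),round(s['finger_gap'],1))
for t in np.arange(.18,.04,-.02):
    gl(J(*fin(t)),R,20); s=read_state();print(round(t,2),s['ft_force'].round(1),s['eef_pos'].round(1))
    if s['ft_force'][2]>14: break
open_gripper(); st()
gl(J(*(fin(t)+[0,0,90])),R,120)
c=snap('side','d8');c2=snap('scene','s8');st()
cv2.imwrite('pics/d8c.png',np.hstack([cv2.resize(c['image'][130:260,250:380],(400,400),interpolation=2),cv2.resize(c2['image'][110:210,210:310],(400,400),interpolation=2)]))
E
```

```text
t 38.1667 pos [ 654.  -188.5  165.8] gap 11.1 F [-1.1  0.2  3.4] M [-0.    0.27 -0.01] q [ 0.22  0.68 -0.04  1.5   0.03  0.97 -1.43]
1.12 [-2.1  0.3  5.4] 11.0
0.93 [-2.8 -0.2  8.6] 11.2
0.75 [-4.4 -0.4  6.1] 11.0
0.57 [-1.3 -1.6  1.2] 10.9
0.38 [ 3.2 -3.7 -6.8] 11.1
0.2 [ 3.7 -2.8 -6.2] 11.3
0.18 [ 1.4 -3.1  0.8] [ 554.  -186.   109.3]
0.16 [ 2.3 -4.3  1.2] [ 553.  -185.9  107.5]
0.14 [ 2.4 -3.3  3.2] [ 551.9 -185.9  105.5]
0.12 [-0.5 -2.4 24.8] [ 551.7 -185.9  104.9]
t 42.0083 pos [ 550.6 -185.7  103.3] gap 85.2 F [-0.5  0.2 -0.6] M [ 0.01  0.02 -0.  ] q [ 0.26  0.62 -0.05  1.82  0.04  0.71 -1.41]
t 43.0083 pos [ 550.2 -185.6  192.5] gap 85.4 F [0.  0.9 0. ] M [ 0.05 -0.02 -0.03] q [ 0.26  0.5  -0.05  1.76  0.03  0.89 -1.4 ]
```

View pics/d8c.png

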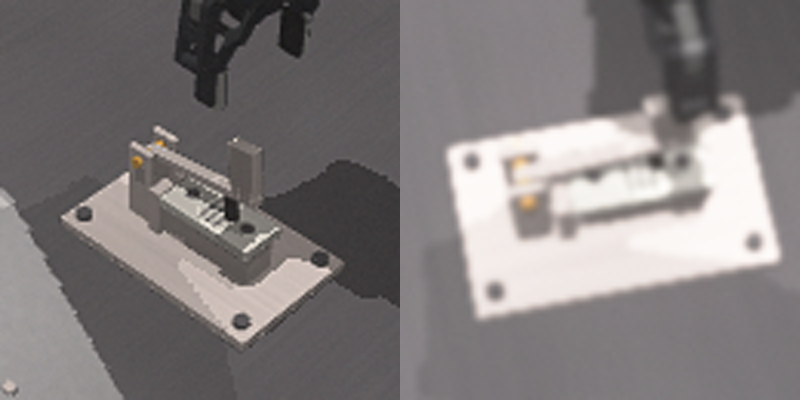

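The foot rests on the plate: the contact force rose to 25 N at about 0.13 rad. The plate is home, and the gripper is open and well clear.

```bash
python3 -c "
from workcell import *
print(finish_job())"
```

```text
the job is handed in; nothing more can be done
None
```

The job is handed in: the plate is out of the cabinet, lying flat and centred on the bed and fully home against the stop, with the clip's foot resting on it, after about 43 s of robot time. I never drove the arm near the can, socket or wrench, but I did not re-measure them at the end.

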